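# Set the dough gauge's stop to the yellow notch

### The arm

A 6-joint arm with a two-finger parallel gripper is mounted at the origin on the work surface. World frame = base frame: x ahead of the robot, y to its left, z up, the work surface at z = 0. Lengths are in mm, angles in degrees, forces in N, time in s.
With the tool pointing down it reaches from about 350 to 875 mm from the base axis. Payload 15.5 kg.
Tool frame: the origin (TCP) lies midway between the tips of the shut fingers; the grasp point (between the pads) lies 19 mm behind it (env.hold_point_z is the distance from the TCP to the grasp point, in mm); x points along the fingers, y is the direction in which the jaws open and shut, and the axes are right-handed (so a half turn about x gives the same grasp; the last joint's range is limited). The gripper opens to 85 mm and grips with 20 to 120 N. Pads are 22 mm wide; open, the fingers measure 114 mm over their backs; the gripper's body (76 mm by 85 mm) begins 54 mm behind the grasp point. The pads swing forward as they close: fully open they stand 13 mm farther back than shut.
Start: joints at [-74.914, 28.281, 77.091, -0, 74.628, -5.472], TCP at [219.47, -585.2, 231.277] pointing down, gripper open.
Joint ranges: [-166.48, 166.48], [-47.26, 123.95], [12.59, 153.08], [-70.14, 250.14], [6.76, 159.57], [-176.63, 176.63]. Speed limits (degrees/s): [108.29, 108.29, 147.25, 172.46, 172.46, 172.46].

### API

Orientations are given as a 3x3 rotation matrix whose columns are the frame's x, y, z axes.
In Python, from plant import env, vision, finish_job gives the robot as it stands.
- The arm moves only by the tool drive_tool, never from a script. Its argument "steps" is a list of rows, each a list of 5 numbers: the shift along the tool's x, y, z in mm, then the turn about the tool's x in rad, then the opening, from 0 (shut) to 1 (fully open). In form: [[tx, ty, tz, twist, grip], ...]. A call has 1 to 12 rows; each row shifts and turns the commanded pose from where the row before left it, along the tool's axes as they then stand; what a row does not reach is not made up. A row lasts 1/10 s, in which the tool goes at most 50 mm and 8.59 degrees, less where a joint would pass 70% of its speed; a pose out of reach is approached as far as the arm can. A call is refused whole if a number of a shift passes 50 or a number of a turn 0.15, either way. A call with a gripper value outside its range is refused whole. The fingers move at their own pace and stop on an object; the grip force is fixed at half the most. Time passes only in rows, so rows that do not move let the fingers close. It gives the time, the measured TCP pose, the force and the opening at its end, in the units of the state.
- env.get_obs(): the state, without advancing time (a new reading comes with each control period).
- vision.get_image(name): name is "side" or "top"; returns a dict with "img" (400x640x3 uint8, red, green, blue), "K" (3x3 intrinsics, pixels), "k1" (the pictures are not rectified: a ray, as slopes to the right and down, at radius r is drawn at 1 + k1 r^2 times it, then the intrinsics apply), "extrinsics" (4x4, takes a point from world to camera coordinates). Camera axes: x right, y up, looking along -z (the intrinsics and any distortion apply to the point x, -y, -z); pixel columns grow to the right and rows downward; lengths in mm; the calibration is good to about 2 mm. A picture is of the moment at which its call begins. There is no depth.
- finish_job(): hands the job in, once; it reports no verdict.
Trained networks look in a picture, given as the dict that the camera call returned (one of the last four; its "shot" number tells which), for a name from the list of things; names that differ only in an ending like _2 or _b are one class to them, and where a whole thing is asked for, a point or a joint stands for the part that bears it (a point fixed in the world has none). Each returns a list of dicts, best first, with "p" (0 to 1); they miss things now and then, are a little off and sometimes report something else, mostly with a low value. They report only what shows in the picture. A call takes as long as a camera call.
- vision.cut_out(picture, thing): "pixels" (400x640 bool, what is visible of it).
- vision.spot_point(picture, thing): "point" ([x, y, z] in mm, in world coordinates, good to about 4 mm: a listed point, or the origin of a listed thing).
The state is a dict: "t": time; "joint_positions": joint angles; "dq": joint speeds; "effort": joint torques, N m; "eef_pos": TCP position; "ee_rot": TCP orientation; "force": force on the tool from outside, world axes, zero at the start; "torque": the same for the moment, N m; "gripper_width": opening from 0.0 (shut) to 1.0 (fully open).
Only numpy, scipy, OpenCV 4.12 (cv2) and the standard library are available. Lean on these libraries where they do the work, as an engineer would, in place of code of your own. Each camera call takes 0.05 s, during which the arm holds its last target. There are 200 camera calls.

### The job

The next dough rolls are to be cut to the yellow length: with a closed fingertip, gently push the black sliding stop of the dough-cutting gauge along its rail until its pin drops into the notch beside the yellow tab, without running past that notch, then take the hand away. Do not pull up the orange pin knob, and leave everything else on the counter where it is.

Things in the scene. Friction and masses are not known exactly. Their poses are not given: they have to be found in the camera images.
- gauge: dough-cutting gauge, bolted down: white bed 170 x 380 x 12 mm with an aluminium rail 340 mm long, 22 mm wide, its top 30 mm above the counter. Origin: underside centre of the bed; z up, y along the rail. The rail lies at x = +20 mm, with four notches (gaps 17 mm wide) at y = -115, -65, 65 and 115 mm; black lines on the bed mark them. Grey end blocks, top at 42 mm, at y = +-180 mm.
- stop: sliding stop, captive on the rail: black block 48 mm across the rail, 40 mm along it, 32 to 66 mm above the counter; push on its end faces. Origin: block's underside centre; axes as the gauge's. A 6 mm steel blade runs from mid-block to gauge x = -64 mm. Starts between the inner notches. Friction 1 N; near a notch's centre (5 mm) it is drawn in, leaving a notch takes 5 to 7 N: the push dips, then rises.
- pin (a joint): height of the stop's spring pin (under the orange knob, 22 mm across, whose top is 78 to 82 mm above the counter) in m: about -0.001 when dropped into a notch, 0.004 when it rides on top of the rail (a red band then shows under the knob). It rises by itself when the stop is pushed along; it is not to be pulled.
- tab_red: red plastic marker tab, 24 x 24 mm and 22 mm tall, fixed on the bed behind the rail (gauge x = +66 mm), level along the rail with one of the four notches; which one differs from run to run. Origin: underside centre, 12 mm above the counter; axes as the gauge's.
- tab_yellow: yellow plastic marker tab, 24 x 24 mm and 22 mm tall, fixed on the bed behind the rail (gauge x = +66 mm), level along the rail with one of the four notches; which one differs from run to run. Origin: underside centre, 12 mm above the counter; axes as the gauge's.
- tab_blue: blue plastic marker tab, 24 x 24 mm and 22 mm tall, fixed on the bed behind the rail (gauge x = +66 mm), level along the rail with one of the four notches; which one differs from run to run. Origin: underside centre, 12 mm above the counter; axes as the gauge's.
- tab_green: green plastic marker tab, 24 x 24 mm and 22 mm tall, fixed on the bed behind the rail (gauge x = +66 mm), level along the rail with one of the four notches; which one differs from run to run. Origin: underside centre, 12 mm above the counter; axes as the gauge's.
- sauce: amber sauce bottle, 54 mm across, 150 mm tall, loose; stands at the right end of the gauge. Origin at its underside.
- shaker: small clear shaker with a steel top, 40 mm across, 85 mm tall, loose; stands behind the gauge. Origin at its underside.
- timer: pale blue kitchen timer, 50 x 65 x 18 mm, loose; lies in front of the gauge. Origin at its underside.
- scraper: steel dough scraper with wooden grip, 85 x 120 x 18 mm, loose; lies in front of the gauge. Origin at its underside.
- dish: blue ceramic dish, 90 mm across, 32 mm tall, loose; at the right. Origin at its underside.
- fan: red round hand fan, 230 mm across, with a flat wooden handle, 12 mm thick in all, loose; lies at the right. Origin at the underside of the disc's centre.
- turner: spatula 280 mm long, loose; lies at the left of the gauge. Origin at its underside.

How it is judged:
By the outcome, as a careful person would: the job done as asked, in the order asked, and still so for the second after the job is handed in, with the robot touching nothing.
It also fails if it takes over 45 s, if anything falls off the work surface, if the arm or the gripper's body presses on something with over 40 N, if the wrist force passes 120 N, or if a joint passes its speed limit or range.

## Working session

There is one attempt and no reset: what is moved stays moved. The work goes in short steps, Python scripts to look and compute and a tool call to move; the robot and the scene stay as the last step left them, time stands still between calls to the robot, and variables do not carry over. Pictures are saved under pics/ and viewed, about 8 in all and at most 12, crops included, and the job is handed in when it is done.

Besides the shell and the picture viewer there is one more tool, called after "Request:" in YAML: its name, and indented under it one key for each argument. drive_tool: Moves the arm, as the interface text tells. Its arguments: {"type":"object","properties":{"steps":{"type":"array"}},"required":["steps"]}

```bash
mkdir -p pics
cat > h.py <<'E'
import numpy as np, cv2
from plant import env, vision, finish_job
def save(p,n): cv2.imwrite('pics/'+n+'.png',p['img'][:,:,::-1])
def proj(p,P):
    P=np.atleast_2d(P).astype(float); E=np.array(p['extrinsics']); c=P@E[:3,:3].T+E[:3,3]
    s=np.c_[c[:,0],-c[:,1]]/-c[:,2:]; s=s*(1+p['k1']*(s**2).sum(1,keepdims=True)); K=np.array(p['K'])
    return s@K[:2,:2].T+K[:2,2]
def back(p,uv,z):
    K=np.array(p['K']); d=(np.array(uv,float)-K[:2,2])/[K[0,0],K[1,1]]; s=d.copy()
    for _ in range(20): s=d/(1+p['k1']*(s@s))
    E=np.array(p['extrinsics']); R=E[:3,:3]; o=-R.T@E[:3,3]; r=R.T@np.array([s[0],-s[1],-1])
    return o+r*(z-o[2])/r[2]
E
python3 - <<'E'
from h import *
for c in ('top','side'):
    p=vision.get_image(c); save(p,c+'1')
    for n in ['gauge','stop','tab_red','tab_yellow','tab_blue','tab_green','sauce','shaker']:
        print(c,n,[(np.round(d['point'],1),round(d['p'],2)) for d in vision.spot_point(p,n)[:2]])
o=env.get_obs(); print(o['t'],o['eef_pos'],np.round(o['ee_rot'],3),o['force'])
E
```

```text
top gauge [(array([520.3,  35.9,  -4.6]), 0.75), (array([ 409.5, -420.9,    3.4]), 0.31)]
top stop [(array([534.9,  13.7,  31.5]), 0.56)]
top tab_red [(array([592.8,  98.9,   8.6]), 0.58)]
top tab_yellow [(array([579.2, -31.9,  11.4]), 0.37), (array([387.1, 189.8,  -0.8]), 0.34)]
top tab_blue [(array([579.3, -88.7,   8.4]), 0.36)]
top tab_green [(array([595.7, 140.6,  10.6]), 0.44)]
top sauce [(array([ 535.4, -222.6,   -1.8]), 0.72)]
top shaker [(array([673.3, 173.5,   1.2]), 0.64)]
side gauge [(array([515. ,  37.6,   3.6]), 0.86), (array([585.2,  92.7,  15.2]), 0.33)]
side stop [(array([538.8,  11.3,  31.3]), 0.61)]
side tab_red [(array([590.2,  97.4,  14.6]), 0.59), (array([574.8, -87.8,  12. ]), 0.46)]
side tab_yellow []
side tab_blue [(array([575.3, -89.6,  13.5]), 0.5)]
side tab_green [(array([594.6, 143.8,  11. ]), 0.58), (array([ 527.1, -219.8,   -2.7]), 0.33)]
side sauce [(array([ 529. , -218.5,   -2.5]), 0.66), (array([364.7, -25.5,   2.9]), 0.57)]
side shaker [(array([ 6.777e+02,  1.752e+02, -6.000e-01]), 0.76)]
0.9 [ 219.47122918 -585.18901741  231.28574209] [[ 0.     0.351 -0.936]
 [ 0.    -0.936 -0.351]
 [-1.    -0.    -0.   ]] [ 0.37316007 -0.22674817  0.4929881 ]
```

View pics/top1.png

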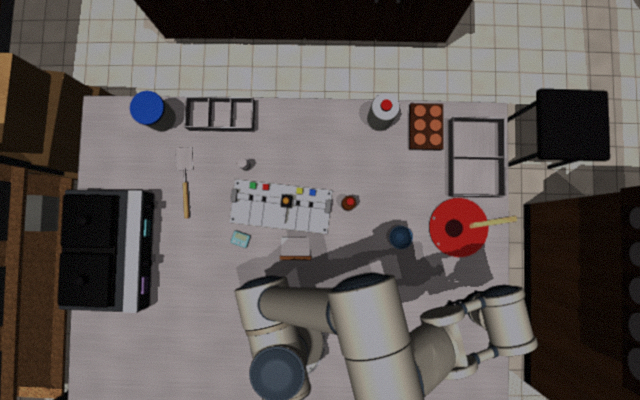

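View pics/side1.png

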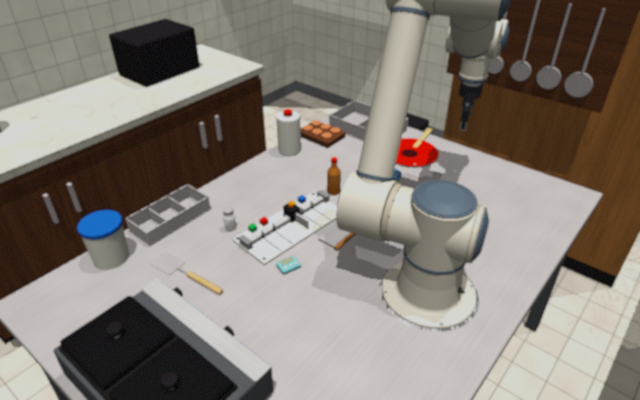

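Run:
```python
from h import *
from scipy.optimize import least_squares
S={'tab_green':115,'tab_red':65,'tab_yellow':-65,'tab_blue':-115}
W=[];B=[]
for c in ('top','side'):
  for k in range(2):
    p=vision.get_image(c)
    for n,y in S.items():
        for d in vision.spot_point(p,n)[:1]:
            if d['p']>.3: W.append((66,y,*d['point'][:2]))
    for d in vision.spot_point(p,'gauge')[:1]: W.append((0,0,*d['point'][:2]))
    for d in vision.spot_point(p,'stop')[:1]: B.append(d['point'])
  im=p['img']; h=cv2.cvtColor(im,cv2.COLOR_RGB2HSV)
  b=(220,170,345,245) if c=='top' else (225,180,345,265)
  cv2.imwrite('pics/crop_%s.png'%c,cv2.resize(im[b[1]:b[3],b[0]:b[2],::-1],None,fx=6,fy=6,interpolation=cv2.INTER_CUBIC))
W=np.array(W)
def f(q):
    c,s=np.cos(q[2]),np.sin(q[2])
    return np.r_[q[0]+c*W[:,0]-s*W[:,1]-W[:,2],q[1]+s*W[:,0]+c*W[:,1]-W[:,3]]
r=least_squares(f,[520,35,-.08],loss='soft_l1',f_scale=4)
print(r.x,np.round(r.fun.reshape(2,-1),1)); q=r.x; R=np.array([[np.cos(q[2]),-np.sin(q[2])],[np.sin(q[2]),np.cos(q[2])]])
print('stop in gauge',[(np.round(R.T@(b[:2]-q[:2]),1),b[2]) for b in B])
```

```text
[ 5.17958423e+02  3.55291292e+01 -8.66399299e-02] [[-4.600e+00 -2.700e+00  1.700e+00  8.000e-01  1.000e-01 -1.700e+00
   2.048e+02 -1.700e+00 -1.900e+00  7.000e-01 -1.000e-01  4.000e-01
  -1.500e+00  2.700e+00  2.000e+00 -2.700e+00  1.000e-01  3.200e+00]
 [ 2.400e+00 -1.100e+00 -3.000e-01  7.000e-01 -4.000e-01  5.900e+00
  -9.580e+01 -2.100e+00  4.500e+00  0.000e+00 -2.500e+00 -5.000e+00
   1.900e+00 -1.700e+00  2.200e+00 -2.600e+00  3.200e+00  1.400e+00]]
stop in gauge [(array([ 15.7, -19.5]), 29.0), (array([ 16.2, -19.4]), 27.8), (array([ 20.7, -22.7]), 32.4), (array([ 20.7, -20.7]), 33.3)]
```

View pics/crop_top.png

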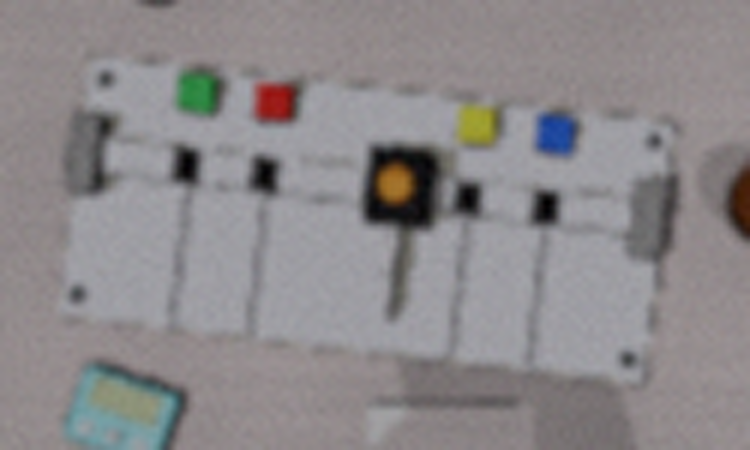

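View pics/crop_side.png

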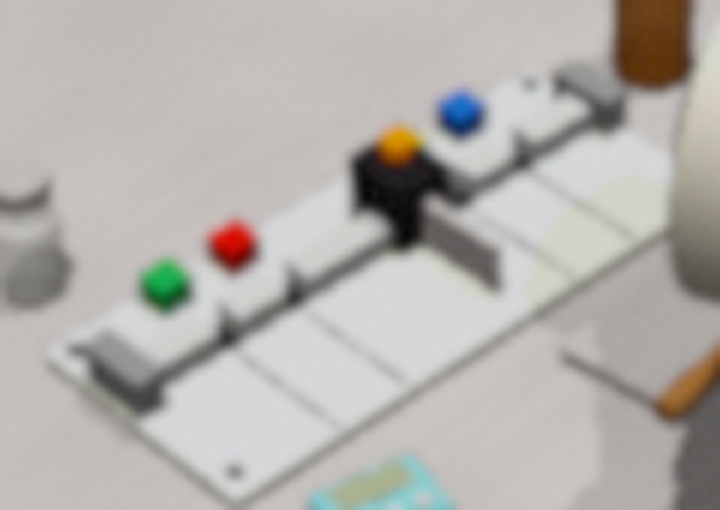

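Both views agree. Left to right in the top crop the tabs run green, red, yellow, blue, with yellow at (478,125), so the target is the notch at y=-65. The block is near (402,187), at about y=-22, so it must be pushed toward -y. First I turn the tool so that its z axis points along gauge -y.

Request:
drive_tool:
  steps:
    - [0, 0, 0, -0.1406, 0]
    - [0, 0, 0, -0.1406, 0]
    - [0, 0, 0, -0.1406, 0]
    - [0, 0, 0, -0.1406, 0]
    - [0, 0, 0, -0.1406, 0]
    - [0, 0, 0, -0.1406, 0]
    - [0, 0, 0, -0.1406, 0]
    - [0, 0, 0, -0.1406, 0]
    - [0, 0, 0, 0, 0]

```text
t: 3.2
eef_pos: [219.5, -585.2, 231.3]
ee_rot: [[0.0, 0.996, -0.084], [-0.0, -0.084, -0.996], [-1.0, 0.0, 0.0]]
force: [-0.8, 0.3, -0.2]
gripper_width: -0.004
```

Request:
drive_tool:
  steps:
    - [0, 13.2, -33.7, 0, 0]
    - [0, 13.2, -33.7, 0, 0]
    - [0, 13.2, -33.7, 0, 0]
    - [0, 13.2, -33.7, 0, 0]
    - [0, 13.2, -33.7, 0, 0]
    - [0, 13.2, -33.7, 0, 0]
    - [0, 13.2, -33.7, 0, 0]
    - [0, 13.2, -33.7, 0, 0]
    - [0, 13.2, -33.7, 0, 0]
    - [0, 13.2, -33.7, 0, 0]

```text
t: 4.2
eef_pos: [380.8, -259.7, 231.5]
ee_rot: [[0.0, 0.996, -0.092], [-0.0, -0.092, -0.996], [-1.0, 0.0, 0.0]]
force: [1.5, 0.1, -0.2]
gripper_width: 0.002
```

Request:
drive_tool:
  steps:
    - [0, 13.2, -33.7, 0, 0]
    - [0, 13.2, -33.7, 0, 0]
    - [0, 13.2, -33.7, 0, 0]
    - [0, 13.2, -33.7, 0, 0]
    - [0, 13.2, -33.7, 0, 0]
    - [0, 13.2, -33.7, 0, 0]
    - [0, 13.2, -33.7, 0, 0]
    - [0, 13.2, -33.7, 0, 0]
    - [0, 13.2, -33.7, 0, 0]
    - [0, 13.2, -33.7, 0, 0]
    - [0, 0, 0, 0, 0]

```text
t: 5.3
eef_pos: [542.7, 66.5, 231.3]
ee_rot: [[0.001, 0.996, -0.089], [0.001, -0.089, -0.996], [-1.0, 0.001, -0.001]]
force: [-0.5, -0.6, 0.1]
gripper_width: 0.002
```

```bash
cat >> h.py <<'E'
def gp(P,q=(518,35.5,-.0866)):
    c,s=np.cos(q[2]),np.sin(q[2]); d=np.array(P)[:2]-q[:2]; return np.round([c*d[0]+s*d[1],-s*d[0]+c*d[1],P[2]],1)
E
python3 - <<'E'
from h import *
o=env.get_obs(); print(o['t'],gp(o['eef_pos']),np.round(o['ee_rot'],3),o['force'],o['gripper_width'],np.round(o['joint_positions']))
E
```

```text
5.3 [ 21.9  33.  231.3] [[ 0.001  0.996 -0.089]
 [ 0.001 -0.089 -0.996]
 [-1.     0.001 -0.001]] [-0.4777568  -0.64569176  0.12644418] 0.0024640930900437013 [ 1. 22. 88.  0. 70.  6.]
```

Request:
drive_tool:
  steps:
    - [30, -0.3, 0, 0, 0]
    - [30, -0.3, 0, 0, 0]
    - [30, -0.3, 0, 0, 0]
    - [30, -0.3, 0, 0, 0]
    - [25, -0.3, 0, 0, 0]
    - [20, -0.3, 0, 0, 0]
    - [13, 0, 0, 0, 0]
    - [8, 0, 0, 0, 0]
    - [0, 0, 0, 0, 0]

```text
t: 6.2
eef_pos: [539.2, 63.2, 44.8]
ee_rot: [[-0.001, 0.996, -0.088], [-0.0, -0.088, -0.996], [-1.0, -0.001, 0.0]]
force: [-0.3, -0.0, 0.1]
gripper_width: 0.0
```

Run:
```python
from h import *
o=env.get_obs(); print(o['t'],gp(o['eef_pos']),o['force'])
a=[]
for c,b in (('top',(220,160,345,245)),('side',(225,165,345,265))):
  p=vision.get_image(c); im=p['img']
  i=cv2.resize(im[b[1]:b[3],b[0]:b[2],::-1],(600,420 if c=='top' else 500)[:2],interpolation=cv2.INTER_CUBIC); cv2.imwrite(f'pics/d_{c}.png',i)
```

```text
6.2 [18.7 29.5 44.8] [-0.32476303 -0.02092551  0.13411515]
```

View pics/d_side.png

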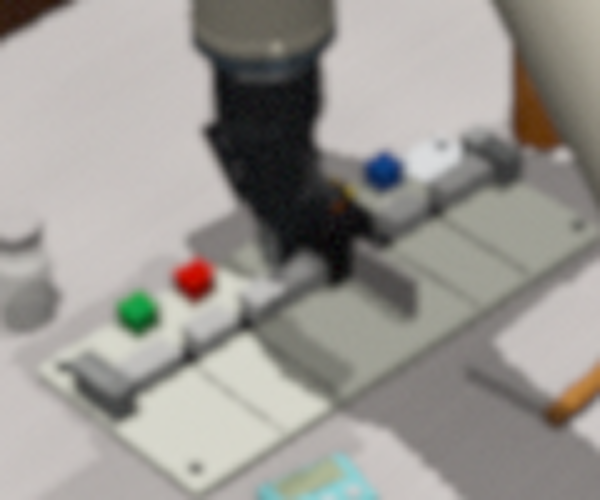

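The side crop shows the closed fingers low over the rail on the green/red side of the block, with the block still between the notches. Now I advance slowly and watch the force.

Request:
drive_tool:
  steps:
    - [0, 0.1, 3, 0, 0]
    - [0, 0.1, 3, 0, 0]
    - [0, 0.1, 3, 0, 0]
    - [0, 0.1, 3, 0, 0]
    - [0, 0, 2, 0, 0]
    - [0, 0, 2, 0, 0]

```text
t: 6.9
eef_pos: [538.4, 47.2, 45.3]
ee_rot: [[0.0, 0.996, -0.087], [0.0, -0.087, -0.996], [-1.0, 0.0, -0.0]]
force: [-0.5, 0.6, -0.2]
gripper_width: 0.0
```

Request:
drive_tool:
  steps:
    - [0, 0, 2, 0, 0]
    - [0, 0, 2, 0, 0]

```text
t: 7.1
eef_pos: [538.0, 43.3, 45.3]
ee_rot: [[-0.0, 0.996, -0.087], [0.0, -0.087, -0.996], [-1.0, -0.0, -0.0]]
force: [-0.4, -0.8, -0.2]
gripper_width: 0.002
```

Request:
drive_tool:
  steps:
    - [0, 0, 2, 0, 0]
    - [0, 0, 2, 0, 0]

```text
t: 7.3
eef_pos: [537.7, 39.4, 45.3]
ee_rot: [[-0.0, 0.996, -0.087], [0.0, -0.087, -0.996], [-1.0, -0.0, -0.0]]
force: [0.4, 1.7, -0.1]
gripper_width: 0.001
```

Request:
drive_tool:
  steps:
    - [0, 0, 2, 0, 0]
    - [0, 0, 2, 0, 0]

```text
t: 7.5
eef_pos: [537.3, 35.4, 45.3]
ee_rot: [[-0.0, 0.996, -0.087], [0.0, -0.087, -0.996], [-1.0, -0.0, -0.0]]
force: [-0.5, 2.3, 0.6]
gripper_width: -0.001
```

Request:
drive_tool:
  steps:
    - [0, 0, 2, 0, 0]
    - [0, 0, 2, 0, 0]

```text
t: 7.7
eef_pos: [536.9, 31.4, 45.3]
ee_rot: [[-0.0, 0.996, -0.087], [0.0, -0.087, -0.996], [-1.0, -0.0, -0.0]]
force: [0.1, 0.7, 0.4]
gripper_width: -0.001
```

Request:
drive_tool:
  steps:
    - [0, 0, 2, 0, 0]
    - [0, 0, 2, 0, 0]
    - [0, 0, 2, 0, 0]
    - [0, 0, 2, 0, 0]
    - [0, 0, 2, 0, 0]
    - [0, 0, 2, 0, 0]
    - [0, 0, 2, 0, 0]
    - [0, 0, 2, 0, 0]

```text
t: 8.5
eef_pos: [535.5, 15.4, 45.3]
ee_rot: [[-0.0, 0.996, -0.087], [0.0, -0.087, -0.996], [-1.0, -0.0, -0.0]]
force: [-0.8, 1.7, 0.1]
gripper_width: 0.001
```

Run:
```python
from h import *
o=env.get_obs(); print(o['t'],gp(o['eef_pos']),o['force'])
for c,b in (('top',(220,160,345,245)),('side',(265,175,325,225))):
  p=vision.get_image(c); im=p['img']
  print([(gp(d['point']),round(d['p'],2)) for d in vision.spot_point(p,'stop')[:2]])
  cv2.imwrite(f'pics/e_{c}.png',cv2.resize(im[b[1]:b[3],b[0]:b[2],::-1],None,fx=6 if c=='top' else 10,fy=6 if c=='top' else 10,interpolation=cv2.INTER_CUBIC))
```

```text
8.5 [ 19.2 -18.5  45.3] [-0.79034963  1.67135579  0.09422716]
[(array([  69.1, -117.5,   10.6]), 0.68)]
[(array([ 23.4, -50.7,  32.6]), 0.61)]
```

View pics/e_top.png

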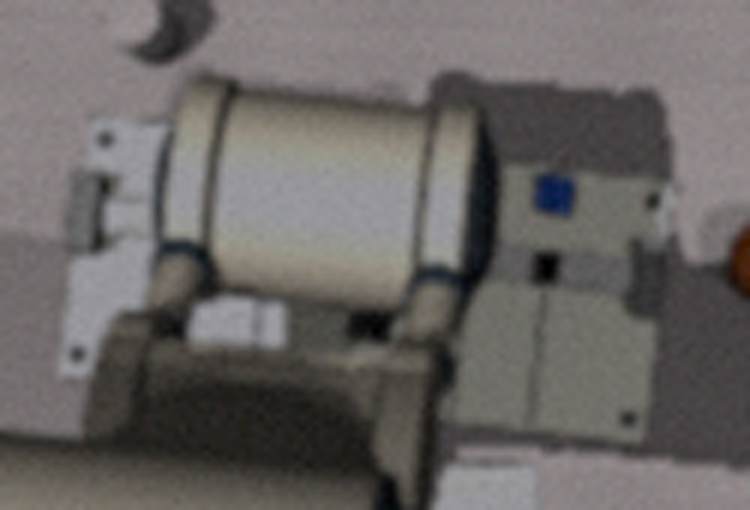

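The top view is blocked by the wrist. The side network puts the stop at y≈-50.7, which matches the contact estimate of -49.5, so about 15 mm remain.

Request:
drive_tool:
  steps:
    - [0, 0, 2, 0, 0]
    - [0, 0, 2, 0, 0]
    - [0, 0, 2, 0, 0]
    - [0, 0, 1, 0, 0]

```text
t: 9.1
eef_pos: [535.0, 8.3, 45.3]
ee_rot: [[0.0, 0.996, -0.087], [-0.0, -0.087, -0.996], [-1.0, 0.0, 0.0]]
force: [0.9, 1.8, -0.3]
gripper_width: 0.001
```

Request:
drive_tool:
  steps:
    - [0, 0, 1, 0, 0]
    - [0, 0, 0, 0, 0]

```text
t: 9.3
eef_pos: [534.8, 7.4, 45.3]
ee_rot: [[-0.0, 0.996, -0.087], [-0.0, -0.087, -0.996], [-1.0, -0.0, 0.0]]
force: [0.1, 0.3, 0.6]
gripper_width: -0.001
```

Request:
drive_tool:
  steps:
    - [0, 0, 1, 0, 0]
    - [0, 0, 0, 0, 0]

```text
t: 9.5
eef_pos: [534.8, 6.5, 45.3]
ee_rot: [[-0.0, 0.996, -0.087], [-0.0, -0.087, -0.996], [-1.0, -0.0, 0.0]]
force: [-0.1, -0.0, -0.4]
gripper_width: -0.0
```

Run:
```python
from h import *
o=env.get_obs(); print(o['t'],gp(o['eef_pos']),o['force'])
for k in range(2):
  p=vision.get_image('side'); print([(gp(d['point']),round(d['p'],2)) for n in ('stop','pin') for d in vision.spot_point(p,n)[:1]])
b=(265,175,325,225)
cv2.imwrite(f'pics/f.png',cv2.resize(p['img'][b[1]:b[3],b[0]:b[2],::-1],None,fx=10,fy=10,interpolation=cv2.INTER_CUBIC))
```

```text
9.5 [ 19.2 -27.4  45.3] [-0.09343021 -0.02400171 -0.44144416]Traceback (most recent call last):
  File "<stdin>", line 4, in <module>
ValueError: it knows: dish, fan, gauge, sauce, scraper, shaker, stop, tab_blue, tab_green, tab_red, tab_yellow, timer, turner
```

Request:
drive_tool:
  steps:
    - [0, 0, 1, 0, 0]
    - [0, 0, 0, 0, 0]

```text
t: 9.8
eef_pos: [534.7, 5.5, 45.3]
ee_rot: [[-0.0, 0.996, -0.087], [0.0, -0.087, -0.996], [-1.0, -0.0, 0.0]]
force: [0.2, 0.5, 1.2]
gripper_width: 0.002
```

Request:
drive_tool:
  steps:
    - [0, 0, 1, 0, 0]
    - [0, 0, 0, 0, 0]

```text
t: 10.0
eef_pos: [534.6, 4.5, 45.3]
ee_rot: [[0.0, 0.996, -0.087], [-0.0, -0.087, -0.996], [-1.0, 0.0, 0.0]]
force: [-0.8, -0.7, -0.3]
gripper_width: -0.002
```

Run:
```python
from h import *
o=env.get_obs(); print(o['t'],gp(o['eef_pos']),o['force'])
for k in range(3):
  p=vision.get_image('side'); print([(gp(d['point']),round(d['p'],2)) for d in vision.spot_point(p,'stop')[:1]])
b=(265,175,325,225)
cv2.imwrite(f'pics/f.png',cv2.resize(p['img'][b[1]:b[3],b[0]:b[2],::-1],None,fx=10,fy=10,interpolation=cv2.INTER_CUBIC))
```

```text
10.0 [ 19.3 -29.4  45.3] [-0.75629208 -0.66893107 -0.33841219]
[(array([ 21.9, -65.1,  31.7]), 0.5)]
[(array([ 21.3, -63.8,  33.5]), 0.79)]
[(array([ 21.5, -65. ,  33.1]), 0.56)]
```

View pics/f.png

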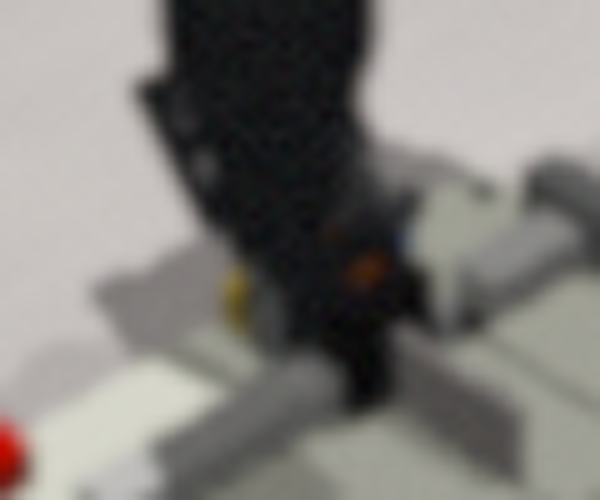

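The stop reads y≈-64.6 and the push has dropped to zero, so it looks drawn in. I'll back off, lift, and move aside to check with a clear view.

Request:
drive_tool:
  steps:
    - [0, 0, -3, 0, 0]
    - [0, 0, -6, 0, 0]
    - [0, 0, -8, 0, 0]
    - [-10, 0, -3, 0, 0]
    - [-25, 0, 0, 0, 0]
    - [-30, 0, 0, 0, 0]
    - [-30, 0, 0, 0, 0]
    - [-30, 0, 0, 0, 0]
    - [-30, 0, 0, 0, 0]
    - [-30, 0, 0, 0, 0]
    - [0, 0, 0, 0, 0]

```text
t: 11.4
eef_pos: [538.1, 24.8, 234.7]
ee_rot: [[0.007, 0.996, -0.087], [-0.0, -0.087, -0.996], [-1.0, 0.007, -0.0]]
force: [0.3, -0.0, 0.5]
gripper_width: 0.005
```

Request:
drive_tool:
  steps:
    - [0, -13, 34, 0, 0]
    - [0, -13, 34, 0, 0]
    - [0, -13, 34, 0, 0]
    - [0, -13, 34, 0, 0]
    - [0, -13, 34, 0, 0]
    - [0, -13, 34, 0, 0]
    - [0, -13, 34, 0, 0]
    - [0, -13, 34, 0, 0]
    - [0, -13, 34, 0, 0]
    - [0, -13, 34, 0, 0]
    - [0, -13, 34, 0, 0]
    - [0, 0, 0, 0, 0]

```text
t: 12.6
eef_pos: [359.9, -338.6, 230.4]
ee_rot: [[-0.0, 0.996, -0.09], [-0.001, -0.09, -0.996], [-1.0, -0.0, 0.001]]
force: [0.5, -0.0, 1.2]
gripper_width: 0.001
```

Run:
```python
from h import *
o=env.get_obs(); print(o['t'],gp(o['eef_pos']),o['force'])
T=[]
for c,b in (('top',(220,170,345,245)),('side',(225,180,345,265))):
  for k in range(2):
    p=vision.get_image(c); print([(gp(d['point']),round(d['p'],2)) for d in vision.spot_point(p,'stop')[:1]])
  T.append(cv2.resize(p['img'][b[1]:b[3],b[0]:b[2],::-1],None,fx=4.5,fy=4.5,interpolation=cv2.INTER_CUBIC)[:,:540])
  save(p,'g_'+c)
T[1]=cv2.resize(p['img'][185:225,270:320,::-1],(540,432),interpolation=cv2.INTER_CUBIC)[:262+170]
i=np.vstack(T); cv2.imwrite('pics/g.png',cv2.resize(i,None,fx=.78,fy=.78)); print(i.shape)
```

```text
12.6 [-125.1 -386.4  230.4] [ 0.46389653 -0.02206527  1.16039194]
[(array([  41.8, -255.4,   -3.1]), 0.6)]
[(array([ 18.7, -62.7,  31.9]), 0.52)]
[(array([ 22. , -63.4,  34.5]), 0.76)]
[(array([ 24.7, -66.1,  29.2]), 0.93)]
(770, 540, 3)
```

View pics/g.png

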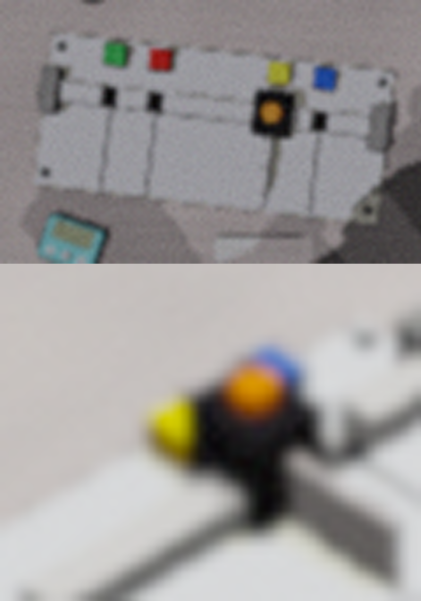

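The blade covers the yellow notch line and no red band shows. To confirm the pin dropped, I'll compare knob height and colour before and after the push.

Run:
```python
from h import *
from scipy.optimize import least_squares
def g2w(x,y,z,q=(518,35.5,-.0866)):
    c,s=np.cos(q[2]),np.sin(q[2]); return [q[0]+c*x-s*y,q[1]+s*x+c*y,z]
P={c:vision.get_image(c) for c in ('top','side')}
def orange(im,hi):
    h=cv2.cvtColor(im,cv2.COLOR_RGB2HSV).astype(int); m=np.zeros(h.shape[:2]); m[175:235,262:320]=1
    w=m*((h[...,0]>=8)&(h[...,0]<=19)&(h[...,1]>150)&(h[...,2]>100))
    v,u=np.nonzero(w); return np.array([u.mean(),v.mean()]),len(u)
for tag in ('1','now'):
    for c in P:
        im=cv2.imread(f'pics/{c}1.png')[:,:,::-1].copy() if tag=='1' else P[c]['img']
        uv,n=orange(im,0)
        r=least_squares(lambda a:proj(P[c],g2w(20,a[0],a[1]))[0]-uv,[-40,75])
        print(tag,c,np.round(uv,2),n,np.round(r.x,1))
        if c=='side':
            u,v=np.round(uv).astype(int); print(im[v-3:v+7,u-1:u+2].mean(1).round().astype(int).tolist())
```

```text
1 top [285.41 200.26] 27 [-26.7 107.9]
1 side [290.41 204.76] 17 [-19.5  73.1]
[[213, 154, 43], [208, 142, 8], [191, 121, 0], [162, 92, 0], [126, 62, 2], [82, 40, 19], [42, 30, 32], [34, 32, 35], [30, 28, 31], [25, 24, 25]]
now top [296.79 201.62] 24 [-67.5  99.1]
now side [299.68 200.27] 22 [-63.4  69. ]
[[183, 133, 116], [209, 145, 43], [212, 144, 0], [198, 127, 0], [164, 95, 0], [121, 62, 16], [74, 43, 31], [41, 34, 36], [33, 30, 34], [22, 22, 23]]
```

```bash
python3 -c "
from h import *
print(env.get_obs()['t']); print(finish_job())"
```

```text
13.1
the job is handed in; nothing more can be done
None
```

I pushed the black stop with the closed fingertip from its start at about y = -22 mm into the notch at y = -65 mm, beside the yellow tab. I then backed the hand off, lifted it clear and handed the job in at 13.1 s.

**Checks that agree:**
- **Push force:** it fell to zero about 4 mm before the end of the expected travel, as the stop was drawn in.
- **Stop position:** the cameras put it at y = -63 to -66 mm. One top-view reading was a plain misdetection (the sauce bottle) and I ignored it.
- **Blade:** it lies over the black line at the yellow notch.
- **Pin:** in the side view the knob sits about 4 mm lower than before the push, so the pin appears to have dropped.

**Weaker checks:**
- **Knob height:** the absolute heights read 5 to 9 mm low in the side view. The top view cannot measure height usefully, so I relied only on the side-view change.
- **Red band:** the pictures are too coarse to judge it by colour. No band showed at the end, but none was clear at the start either.
- **Other items:** I did not measure the loose items again afterwards. Forces stayed under about 2.5 N throughout.

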